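# Proof-pull a tack-welded lug with the spring gauge

### The arm

A 6-joint arm with a two-finger parallel gripper is mounted at the origin on the work surface. World frame = base frame: x ahead of the robot, y to its left, z up, the work surface at z = 0. Lengths are in m, angles in rad, forces in N, time in s.
With the tool pointing down it reaches from about 0.3 to 0.75 m from the base axis. Payload 8.5 kg.
Tool frame: the origin (TCP) lies at the very end of the fingers, on their centre line; the grasp point (between the pads) lies 19 mm behind it; z points along the fingers, y is the line along which they close (so a half turn about z gives the same grasp; the last joint's range is limited). The gripper opens to 88 mm and grips with 3 to 60 N. Pads are 18 mm wide; open, the fingers measure 123 mm over their backs; the gripper's body (75 mm by 187 mm) begins 45 mm behind the grasp point.
Start: joints at [1.094, 0.381, 1.297, -0, 1.464, -0.215], TCP at [0.142, 0.531, 0.239] pointing down, gripper open.
Joint ranges: [-3.11, 3.11], [-0.89, 2.33], [0.22, 2.48], [-1.42, 4.56], [0.17, 2.85], [-2.88, 2.88]. Speed limits (rad/s): [2.39, 2.39, 3.14, 3.14, 3.14, 3.14].

### API

Orientations are given as a 3x3 rotation matrix whose columns are the frame's x, y, z axes.
In Python, from station import robot gives the robot as it stands.
- The arm moves only by the tool apply_moves, never from a script. Its argument "targets" is a list of rows, each a list of 7 numbers: the shift along the world's x, y, z in mm, then the turn, a rotation vector about the world's x, y, z in degrees, then the opening, from 0 (shut) to 1 (fully open). A call has 1 to 8 rows; each row shifts and turns the commanded pose from where the row before left it; what a row does not reach is not made up. A row lasts 1/12 s, in which the tool goes at most 41.7 mm and 7.16 degrees, less where a joint would pass 70% of its speed; a pose out of reach is approached as far as the arm can. A call is refused whole if a number of a shift passes 41.7 or a number of a turn 7.16, either way. A call with a gripper value outside its range is refused whole. The fingers move at their own pace and stop on an object; "grip_force" is the grip in N (left out, the last holds). Time passes only in rows, so rows that do not move let the fingers close. It gives the time, the measured TCP pose, the force, the opening and the grip force at its end, in the units of the state.
- robot.get_state(): the state, without advancing time (a new reading comes with each control period).
- robot.camera(name): name is "side" or "top" or "wrist"; returns a dict with "img" (400x640x3 uint8, red, green, blue), "range_z" (400x640 float32, m along the optical axis (not along the pixel's ray), 0 where there is no reading), "fx", "fy", "cx", "cy" (pixels), "R" (3x3) and "t" (3): a world point X has camera coordinates R X + t. Camera axes: x right, y down, z forward; pixel columns grow to the right and rows downward; lengths in m; the calibration is good to about 2 mm. The wrist camera is an equidistant fisheye: a pixel r from the principal point sees the ray r / f radians off the axis. A picture is of the moment at which its call begins.
- robot.finish_job(): hands the job in; it is judged then, once.
The state is a dict: "time_s": time; "joint_pos": joint angles; "joint_vel": joint speeds; "joint_efforts": joint torques, N m; "tcp_pos": TCP position; "eef_rot": TCP orientation; "wrist_force": force on the tool from outside, world axes, zero at the start; "wrist_torque": the same for the moment, N m; "finger_gap": finger opening in m; "grasp_force": force on a finger pad.
Only numpy, scipy, OpenCV 4.12 (cv2) and the standard library are available. Lean on these libraries where they do the work, as an engineer would, in place of code of your own. Each camera call takes 0.05 s, during which the arm holds its last target. There are 200 camera calls.

### The job

Push the short piece of square tube that lies in front of the thick round gauge's stirrup well clear of the stirrup's path, to either side and lying flat. Then proof-pull the tack-welded lug that this gauge is linked to: put closed fingers down into the stirrup, hook its front bar without gripping it, draw it straight out until the pull is 15 N, and hold that for a full second without ever going above 20 N. Ease it back until the spring is relaxed, never letting it snap, and leave the other gauge and everything else where it is.

Things in the scene. Friction and masses are not known exactly. Their poses are not given: they have to be found in the camera images.
- stirrup: Pull handle of the thick gauge (round aluminium housing, 58 mm thick, its tail link looped over a lug tacked to a grey base). Level loop of 10 mm round steel bar, bar centre 65 mm above the table. Origin: middle of its front bar, nearest the robot, 110 mm over its ends. x points along the gauge, away from the robot: pull towards -x. y is along the bar.
- stirrup_in (a point): Middle of the loop's opening, 42 mm behind the front bar, at bar height. The opening is 75 mm along x and 90 mm along y; side bars at y = +-50 mm, rear bar 85 mm behind the front bar. Some of it stands over the 12 mm thick base plate. The housing begins 115 mm behind the front bar and reaches 96 mm above the table.
- stirrup_rod (a point): Root of the handle's rod at the rear bar; moves with the stirrup. When pulled, the whole gauge first slides forward against about 2 N through a slack of 25 to 70 mm, different each time, until its link catches the lug. Only then the spring yields: from 3 N, then 0.6 N per mm. Of two dark rings on the rod, one is out of the housing at 15 N, both above 18 N. Let go, it springs back; the slack stays out.
- offcut_mid (a point): Centre (20 mm above the table) of a loose piece of bare steel square tube, about 0.45 kg, 80 mm long (its y axis, roughly across the stirrup's path), 50 mm wide (x), 40 mm high, lying 10 to 60 mm in front of the stirrup's front bar. It is well clear when its centre is at least 95 mm to the side of the stirrup's centre line.
- slim_stirrup: Pull handle of the other gauge (slim square housing 30 mm wide, linked to nothing), to be left alone: the same loop of 8 mm bar, same origin, height and axes. The two gauges lie side by side, the thick one on the left or on the right.
- spray_mid (a point): Middle of an upright spray can, 52 mm in diameter, about 110 mm tall, between the two gauges; to be left alone.
- cone: Dark steel cone, 60 mm across and 70 mm tall, origin under its centre, between the gauges farther back; to be left alone.
- hammer: Hammer lying at the left of the table, to be left alone.
- brush: Brush lying at the right of the table, to be left alone.
- mug: Steel cup, 76 mm across and 90 mm tall, at the left of the table; to be left alone.
- angle: Piece of steel angle, 140 mm long, 40 mm high, at the right of the table; to be left alone.
Not all that is in view belongs to the job. What is shaped like the part that bears offcut_mid but blue or turquoise is not meant.

How it is judged:
On the way, in this order (a step that is already met when the one before it is completed fails the run):
1. the square tube is out of the stirrup's path, flat on the table, before the stirrup is drawn out ((y of offcut_mid in the frame of stirrup above 0.08 m or y of offcut_mid in the frame of stirrup below -0.08 m) and height (world z) of offcut_mid below 0.03 m and angle between offcut_mid's own z axis and vertical below 0.15 rad and not (distance of stirrup from where it was at the start of the episode above 0.02 m)), for 0.2 s.
2. the stirrup is drawn out by the fingers with 12.5 to 17.5 N for a second (contact force between the fingers and stirrup between 12.5 and 17.5 N and distance of stirrup from where it was at the start of the episode above 0.035 m), for 1 s.
3. the stirrup is let back: the fingers no longer pull (contact force between the fingers and stirrup below 1 N), for 0.2 s.
At the end, for the whole second after the job is handed in: the stirrup is released and at rest with its spring relaxed (within 80 mm of where it started, which is only the slack), the square tube lies flat with its centre at least 80 mm to the side of the stirrup's centre line, and the slim gauge's stirrup is within 10 mm of its start ((y of offcut_mid in the frame of stirrup above 0.08 m or y of offcut_mid in the frame of stirrup below -0.08 m) and height (world z) of offcut_mid below 0.03 m and angle between offcut_mid's own z axis and vertical below 0.15 rad and distance of stirrup from where it was at the start of the episode below 0.08 m and linear speed of stirrup below 0.01 m/s and contact force between the fingers and stirrup below 0.5 N and not (distance of slim_stirrup from where it was at the start of the episode above 0.01 m)); the robot touches nothing.
It fails at once if the tack is overloaded: more than 21 N on the stirrup (contact force between the fingers and stirrup above 21 N).
It fails at once if the stirrup snaps back (faster than 0.4 m/s) (linear speed of stirrup above 0.4 m/s).
It fails at once if the slim gauge is pulled (more than 10 mm) (distance of slim_stirrup from where it was at the start of the episode above 0.01 m).
It fails at once if a bystander is moved more than 30 mm (distance of any of spray_mid, cone, hammer, brush, mug, angle from where it was at the start of the episode above 0.03 m).
It also fails if it takes over 58 s, if anything falls off the work surface, if the arm or the gripper's body presses on something with over 40 N, if the wrist force passes 120 N, or if a joint passes its speed limit or range.

## Working session

There is one attempt and no reset: what is moved stays moved. The work goes in short steps, Python scripts to look and compute and a tool call to move; the robot and the scene stay as the last step left them, time stands still between calls to the robot, and variables do not carry over. Pictures are saved under pics/ and viewed, at most 10 in all, crops included, and the job is handed in when it is done.

Besides the shell and the picture viewer there is one more tool, called as name(argument=value, ...) on one line, values as JSON. apply_moves: Moves the arm, as the interface text tells. Its arguments: {"type":"object","properties":{"targets":{"type":"array","items":{"type":"array","items":{"type":"number"}}},"grip_force":{"type":"number"}},"required":["targets"]}

```bash
mkdir -p pics; ls
python3 - <<'E'
from station import robot
import cv2,numpy as np
for n in ("top","side"):
    c=robot.camera(n); cv2.imwrite(f"pics/{n}0.png",c["img"][:,:,::-1]); np.savez(f"{n}0.npz",**c)
    print(n,c["fx"],c["fy"],c["cx"],c["cy"],c["R"].round(3).tolist(),c["t"].round(3).tolist())
s=robot.get_state();print(s["time_s"],s["tcp_pos"],s["eef_rot"].round(3) if hasattr(s["eef_rot"],'round') else s["eef_rot"],s["finger_gap"],s["wrist_force"])
E
```

```text
pics
top 499.0081362040914 499.0081362040914 319.9441537463306 200.96191891176997 [[-0.028, -1.0, 0.003], [-0.998, 0.028, -0.06], [0.06, -0.004, -0.998]] [0.034, 0.589, 1.541]
side 363.6076189875859 363.6076189875859 321.1423724093463 197.3420809286722 [[0.986, -0.164, -0.014], [-0.102, -0.544, -0.833], [0.129, 0.823, -0.554]] [-0.569, 0.124, 1.212]
0.1 [0.14225324 0.53102706 0.23821151] [[-0.966  0.259 -0.001]
 [ 0.259  0.966 -0.001]
 [ 0.    -0.001 -1.   ]] 0.08836448009228758 [ 0.22710411 -0.12228883 -0.30628981]
```

View pics/top0.png

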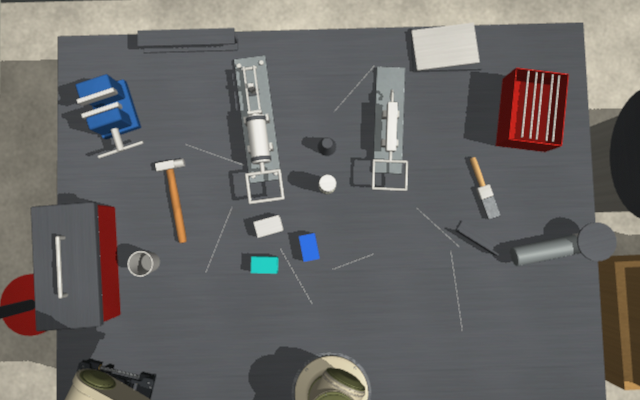

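View pics/side0.png

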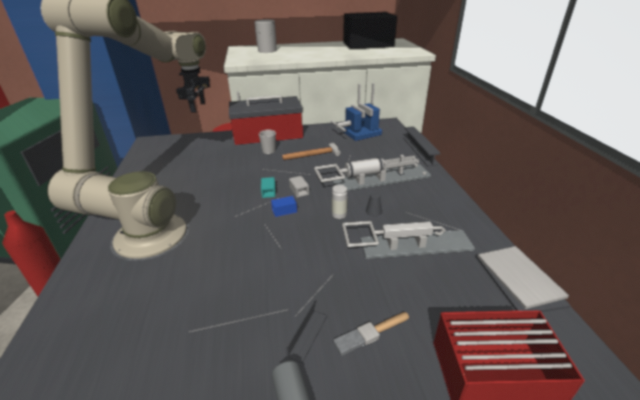

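The top view shows two gauges. The thick round one is on the left, with its housing at (258,138) and stirrup front bar near (265,200). The slim one is on the right, with its stirrup at (390,188). Three pieces could be the tube: bare grey (267,226), turquoise (264,265) and blue (308,247). The bare grey one lying right in front of the thick stirrup fits the description. I'll confirm it in an enlarged crop.

```bash
cat > h.py <<'E'
import numpy as np,cv2
def ray(c,u,v,z):
    R,t=c["R"],c["t"]; C=-R.T@t
    d=R.T@np.array([(u-c["cx"])/c["fx"],(v-c["cy"])/c["fy"],1])
    return (C+d*(z-C[2])/d[2])
def proj(c,X):
    p=c["R"]@np.array(X)+c["t"]; return np.array([c["fx"]*p[0]/p[2]+c["cx"],c["fy"]*p[1]/p[2]+c["cy"]])
E
python3 - <<'E'
import numpy as np,cv2
from h import *
c=dict(np.load("top0.npz"))
im=c["img"][:,:,::-1]
cr=im[155:280,215:345]; cv2.imwrite("pics/crop.png",cv2.resize(cr,None,fx=4.5,fy=4.5,interpolation=cv2.INTER_CUBIC))
z=c["range_z"]; v,u=np.mgrid[0:400,0:640]
P=np.stack([(u-c["cx"])/c["fx"]*z,(v-c["cy"])/c["fy"]*z,z],-1)
W=(P-c["t"])@c["R"]
np.save("W0.npy",W)
H=W[...,2]
m=((H>0.03)&(H<0.055)).astype(np.uint8)
n,l,s,ce=cv2.connectedComponentsWithStats(m)
for i in range(1,n):
    if s[i,4]>60 and 200<ce[i,0]<420: print(i,s[i],ce[i], np.median(H[l==i]), W[l==i].mean(0), im[l==i].mean(0))
for y in (195,200): print(H[y,240:295:3].round(3))
E
```

```text
126 [319 138  15  15  69] [325.76811594 147.        ] 0.04299082094776885 [ 0.75524477 -0.00571858  0.04247448] [53.20289855 51.47826087 50.05797101]
171 [253 215  30  22 427] [267.39812646 225.45199063] 0.03986326985505455 [0.51802308 0.18035429 0.04010601] [210.6206089  216.44028103 218.2763466 ]
178 [298 233  21  28 423] [308.30732861 246.57210402] 0.04030979662551187 [0.44990143 0.05662418 0.04020076] [219.80851064 110.17021277  50.14893617]
203 [250 256  27  17 437] [263.14874142 264.15789474] 0.04044035217141395 [0.40034777 0.19590259 0.04045924] [185.69107551 196.05720824  37.29061785]
[-0.005 -0.006 -0.003  0.063 -0.     0.002  0.004 -0.003 -0.003  0.001
 -0.001  0.001 -0.002  0.009  0.067 -0.003  0.004 -0.006  0.   ]
[-0.001 -0.002  0.001  0.079  0.071  0.07   0.066  0.068  0.068  0.066
  0.065  0.064 -0.005  0.005 -0.006  0.002  0.007  0.004 -0.002]
```

View pics/crop.png

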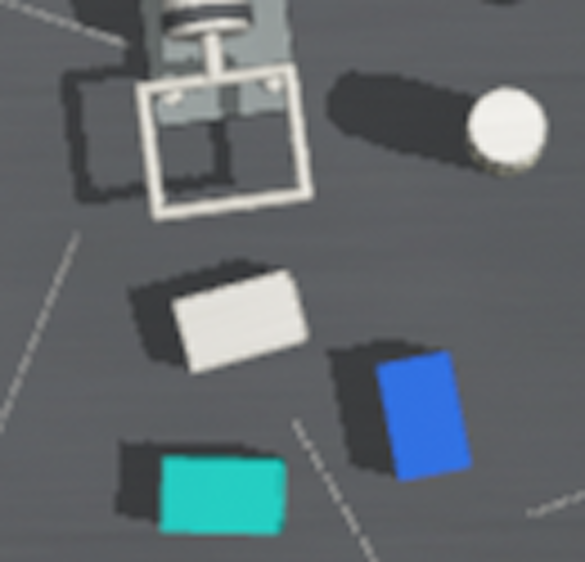

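The crop confirms it. The bare steel tube is directly in front of the thick stirrup's front bar at crop (240,320), and the turquoise and blue ones lie further off. I'll compute frames next and push the tube left along its own long axis.

Run:
```python
import numpy as np,cv2
from h import *
c=dict(np.load("top0.npz")); W=np.load("W0.npy")
f=lambda u,v,z: ray(c,215+u/4.5,155+v/4.5,z)
fl,fr,rl,rr=[f(u,v,.065) for u,v in((157,213),(308,193),(143,87),(291,71))]
print(fl,fr,rl,rr)
O=(fl+fr)/2; ax=(rl+rr)/2-O; print("O",O,"L",np.linalg.norm(ax),"w",np.linalg.norm(fl-fr))
# housing centreline check
ax/=np.linalg.norm(ax); print("ax",ax,np.degrees(np.arctan2(ax[1],ax[0]))); b=fl-fr; print("bar angle",np.degrees(np.arctan2(b[1],b[0])))
ay=np.array([-ax[1],ax[0],0])
H=W[...,2]; m=np.zeros(H.shape,np.uint8); m[210:240,245:290]=(H[210:240,245:290]>.03)
p=cv2.findContours(m,0,1)[0]; p=max(p,key=cv2.contourArea)[:,0]
q=np.array([ray(c,u,v,.04)[:2] for u,v in p]).astype(np.float32)
r=cv2.minAreaRect(q); print(r); C=np.r_[r[0],.02]
print("box",cv2.boxPoints(r)); print("offcut in stirrup",(C-O)@ax,(C-O)@ay)
for n,(u,v,z) in dict(spray=(327,183,.11),blue=(308,246.6,.04),turq=(263,264,.04),hamend=(181,240,.02),mug=(143,263,.09)).items():
    X=ray(c,u,v,z); print(n,X.round(3),((X-O)@ax).round(3),((X-O)@ay).round(3))
# housing points in stirrup frame
h=W[100:165,235:285].reshape(-1,3); h=h[(h[:,2]>.08)&(h[:,2]<.11)]; d=h-O; print("housing y med",np.median(d@ay),"x range",np.percentile(d@ax,[2,98]))
for lo,hi in((.12,.15),(.15,.18),(.18,.21)):
  k=(d@ax>lo)&(d@ax<hi); print(np.median((d@ay)[k]),k.sum())
```

```text
[0.58906254 0.22923247 0.065     ] [0.59967123 0.1273967  0.065     ] [0.67449269 0.23696464 0.065     ] [0.68254007 0.13688235 0.065     ]
O [0.59436689 0.17831459 0.065     ] L 0.08458871330239616 w 0.10238685644631199
ax [0.99480757 0.10177374 0.        ] 5.841319223023142
bar angle 95.94730681285269
((0.5180060267448425, 0.180446594953537), (0.04978295415639877, 0.08043677359819412), 14.31357192993164)
box [[0.48394412 0.21326262]
 [0.5038304  0.13532281]
 [0.55206794 0.14763057]
 [0.5321817  0.22557038]]
offcut in stirrup -0.07574737982097444 0.00989246615310325
spray [ 0.637 -0.005  0.11 ] 0.024 -0.187
blue [0.45  0.058 0.04 ] -0.156 -0.105
turq [0.401 0.196 0.04 ] -0.191 0.038
hamend [0.481 0.451 0.02 ] -0.085 0.283
mug [0.417 0.545 0.09 ] -0.139 0.383
housing y med 0.003194281774308702 x range [0.11966631 0.26935029]
0.002130573250678769 165
0.003232337145651223 160
0.0031274067431094625 158
```

apply_moves(targets=[[24, -26, 0, 0, 0, -6, 0], [24, -26, 0, 0, 0, -6, 0], [24, -26, 0, 0, 0, -6, 0], [24, -26, 0, 0, 0, -6, 0], [24, -26, 0, 0, 0, -6, 0], [24, -26, 0, 0, 0, -6, 0], [24, -26, 0, 0, 0, -6, 0], [24, -26, 0, 0, 0, -6, 0]])

```text
time_s: 0.77
tcp_pos: [0.3351, 0.3217, 0.2386]
eef_rot: [[-0.449, 0.893, -0.0], [0.893, 0.449, -0.0], [0.0, -0.0, -1.0]]
wrist_force: [0.0, 0.0, -0.0]
finger_gap: 0.0369
grasp_force: 0.0
```

apply_moves(targets=[[25, -26, 0, 0, 0, -6, 0], [25, -26, 0, 0, 0, -6, 0], [25, -26, 0, 0, 0, 0, 0], [25, -26, 0, 0, 0, 0, 0], [25, -26, 0, 0, 0, 0, 0], [25, -26, 0, 0, 0, 0, 0], [25, -26, 0, 0, 0, 0, 0], [25, -26, 0, 0, 0, 0, 0]])

```text
time_s: 1.43
tcp_pos: [0.5352, 0.1136, 0.2385]
eef_rot: [[-0.259, 0.966, -0.001], [0.966, 0.259, 0.0], [0.0, -0.001, -1.0]]
wrist_force: [-0.2, 1.0, 0.9]
finger_gap: 0.0009
grasp_force: 0.0
```

apply_moves(targets=[[0, 0, -38, 0, 0, 0, 0], [0, 0, -38, 0, 0, 0, 0], [0, 0, -38, 0, 0, 0, 0], [0, 0, -38, 0, 0, 0, 0], [0, 0, -38, 0, 0, 0, 0], [0, 0, -20, 0, 0, 0, 0], [0, 0, -14, 0, 0, 0, 0], [0, 0, 0, 0, 0, 0, 0]])

```text
time_s: 2.1
tcp_pos: [0.5327, 0.1152, 0.0118]
eef_rot: [[-0.259, 0.966, -0.006], [0.966, 0.259, 0.0], [0.002, -0.006, -1.0]]
wrist_force: [-1.5, -0.0, 0.6]
finger_gap: 0.0002
grasp_force: 0.0
```

apply_moves(targets=[[-2, 8, 0, 0, 0, 0, 0], [-2, 8, 0, 0, 0, 0, 0], [-2, 8, 0, 0, 0, 0, 0], [-2, 8, 0, 0, 0, 0, 0], [-2, 8, 0, 0, 0, 0, 0], [-2, 8, 0, 0, 0, 0, 0], [-2, 8, 0, 0, 0, 0, 0], [-2, 8, 0, 0, 0, 0, 0]])

```text
time_s: 2.77
tcp_pos: [0.5189, 0.1798, 0.0158]
eef_rot: [[-0.259, 0.966, 0.003], [0.966, 0.259, -0.001], [-0.001, 0.002, -1.0]]
wrist_force: [0.9, -5.5, 5.1]
finger_gap: 0.0005
grasp_force: 3.0
```

apply_moves(targets=[[-2, 8, 0, 0, 0, 0, 0], [-2, 8, 0, 0, 0, 0, 0], [-2, 8, 0, 0, 0, 0, 0], [-2, 8, 0, 0, 0, 0, 0], [-2, 8, 0, 0, 0, 0, 0], [-2, 8, 0, 0, 0, 0, 0], [-2, 6, 0, 0, 0, 0, 0], [0, 0, 0, 0, 0, 0, 0]])

```text
time_s: 3.43
tcp_pos: [0.5041, 0.2347, 0.0154]
eef_rot: [[-0.26, 0.966, 0.001], [0.966, 0.26, 0.001], [0.0, 0.001, -1.0]]
wrist_force: [-0.2, 0.1, 0.5]
finger_gap: 0.0007
grasp_force: 0.0
```

```bash
cat > m.py <<'E'
from station import robot
import numpy as np,cv2,sys
from h import *
O=np.array([.5944,.1783,.065]);ax=np.array([.9946,.104,0]);ay=np.array([-.104,.9946,0])
c=robot.camera("top"); im=c["img"][:,:,::-1]; cv2.imwrite(f"pics/{sys.argv[1]}.png",cv2.resize(im[120:300,150:350],None,fx=3,fy=3))
z=c["range_z"]; v,u=np.mgrid[0:400,0:640]
P=np.stack([(u-c["cx"])/c["fx"]*z,(v-c["cy"])/c["fy"]*z,z],-1)
W=(P-c["t"])@c["R"]; H=W[...,2]
m=((H>.03)&(H<.05)).astype(np.uint8)
n,l,s,ce=cv2.connectedComponentsWithStats(m)
for i in range(1,n):
    if s[i,4]>60 and 180<ce[i,0]<330:
        X=W[l==i].mean(0); print(s[i,4],X.round(3),((X-O)@ax).round(3),((X-O)@ay).round(3),im[l==i].mean(0).round())
st=robot.get_state(); print(st["time_s"],st["tcp_pos"],st["wrist_force"].round(2))
E
python3 m.py push1
```

```text
421 [0.45  0.057 0.04 ] -0.156 -0.106 [222. 111.  51.]
137 [0.399 0.168 0.04 ] -0.195 0.011 [184. 196.  46.]
3.4833 [0.50393702 0.2342623  0.01508133] [ 0.17  0.19 -0.06]
```

apply_moves(targets=[[5, -20, 0, 0, 0, 0, 0], [0, 0, 36, 0, 0, 7, 0], [0, 0, 36, 0, 0, 7, 0], [15, -10, 36, 0, 0, 7, 0], [25, -5, 20, 0, 0, 7, 0], [30, 0, 0, 0, 0, 7, 0], [30, 0, 0, 0, 0, 7, 0], [22, 0, 0, 0, 0, 7, 0]])

```text
time_s: 4.15
tcp_pos: [0.6329, 0.1982, 0.1431]
eef_rot: [[-0.901, 0.433, 0.001], [0.433, 0.901, 0.001], [-0.0, 0.001, -1.0]]
wrist_force: [-0.0, 0.3, -0.7]
finger_gap: 0.0002
grasp_force: 0.0
```

```bash
python3 m.py push2
```

```text
76 [0.481 0.315 0.04 ] -0.099 0.148 [197. 204. 206.]
424 [0.45  0.057 0.04 ] -0.156 -0.106 [219. 109.  50.]
4.2 [0.6354205  0.19766871 0.14217939] [-2.32 -2.19 -1.1 ]
```

View pics/push2.png

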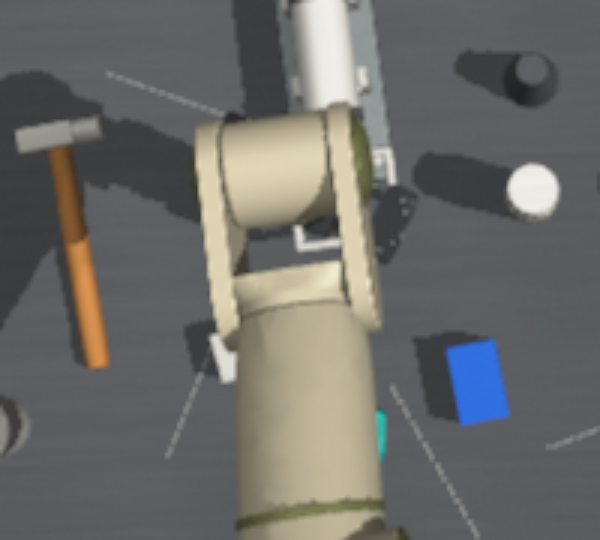

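The picture shows the arm over the stirrup. The tube's left end peeks out at crop (220,358), and the can, cone, hammer and blue tube haven't moved. I'll finish the alignment, then check the tube from the side camera and the loop from the wrist camera.

apply_moves(targets=[[0, -5, 0, 0, 0, 7, 0], [0, -5, 0, 0, 0, 7, 0], [0, -5, 0, 0, 0, 7, 0], [0, 0, 0, 0, 0, 7, 0], [0, 0, 0, 0, 0, 3.5, 0], [0, 0, 0, 0, 0, 0, 0]])

```text
time_s: 4.7
tcp_pos: [0.6309, 0.1834, 0.1425]
eef_rot: [[-0.995, -0.098, -0.001], [-0.098, 0.995, 0.0], [0.001, 0.0, -1.0]]
wrist_force: [-0.1, 0.4, -0.1]
finger_gap: 0.0006
grasp_force: 0.0
```

Run:
```python
from station import robot
import numpy as np,cv2
O=np.array([.5944,.1783,.065]);ax=np.array([.9946,.104,0]);ay=np.array([-.104,.9946,0])
c=robot.camera("side"); w=robot.camera("wrist"); np.savez("w1.npz",**w)
a=cv2.resize(c["img"][100:260,240:440,::-1],None,fx=2.5,fy=2.5); b=cv2.resize(w["img"][...,::-1],None,fx=.9,fy=.9)[:360]
cv2.imwrite("pics/s1.png",a); cv2.imwrite("pics/w1.png",w["img"][...,::-1])
z=c["range_z"]; v,u=np.mgrid[0:400,0:640]
W=(np.stack([(u-c["cx"])/c["fx"]*z,(v-c["cy"])/c["fy"]*z,z],-1)-c["t"])@c["R"]
q=W-O; X=q@ax;Y=q@ay
k=(z>0)&(W[...,2]>.032)&(W[...,2]<.05)&(X<-.03)&(X>-.17)&(Y>.03)&(Y<.2)
print(k.sum(),"x",np.percentile(X[k],[3,97]),"y",np.percentile(Y[k],[3,50,97]),"z",np.median(W[k][:,2]))
s=robot.get_state(); print(s["time_s"],s["tcp_pos"],(s["tcp_pos"]-O)@ax,(s["tcp_pos"]-O)@ay,s["eef_rot"])
```

```text
155 x [-0.16705347 -0.06572115] y [0.05032175 0.10324735 0.14844535] z 0.039438929575000094
4.8 [0.63105066 0.18346443 0.14257317] 0.03698985106869706 0.0013248712040197753 [[-9.95610176e-01 -9.35945414e-02 -6.63171210e-04]
 [-9.35947404e-02  9.95610340e-01  2.75627020e-04]
 [ 6.34462929e-04  3.36486403e-04 -9.99999742e-01]]
```

View pics/w1.png

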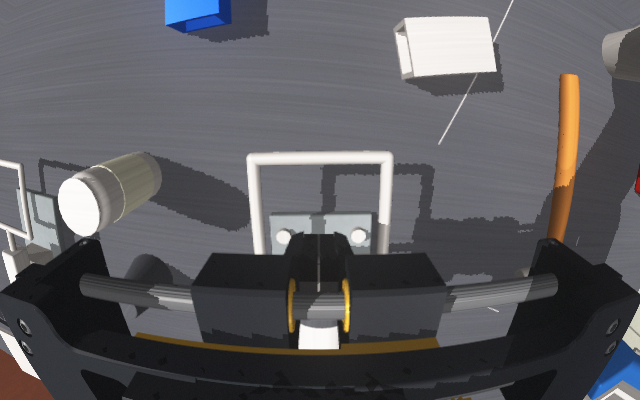

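View pics/s1.png

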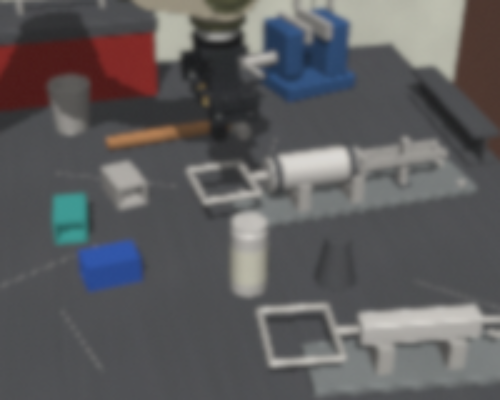

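The wrist view shows the closed fingertips at about (318,245), inside the loop, with the front bar at row 158 and the side bars at columns 255 and 387. The tube lies flat at (447,47), well to the left. The side view agrees, with the tube at (125,185), clear of the path. Now I'll go down into the loop.

apply_moves(targets=[[0, 0, -20, 0, 0, 0, 0], [0, 0, -20, 0, 0, 0, 0], [0, 0, -20, 0, 0, 0, 0], [0, 0, -16, 0, 0, 0, 0], [0, 0, -14, 0, 0, 0, 0], [0, 0, -10, 0, 0, 0, 0], [0, 0, 0, 0, 0, 0, 0]])

```text
time_s: 5.38
tcp_pos: [0.6303, 0.1832, 0.0406]
eef_rot: [[-0.996, -0.094, -0.004], [-0.094, 0.996, -0.0], [0.004, 0.0, -1.0]]
wrist_force: [-0.8, -0.3, -0.6]
finger_gap: 0.0008
grasp_force: 0.0
```

apply_moves(targets=[[-4, -0.4, 0, 0, 0, 0, 0], [-4, -0.4, 0, 0, 0, 0, 0], [-3, -0.3, 0, 0, 0, 0, 0], [-3, -0.3, 0, 0, 0, 0, 0], [0, 0, 0, 0, 0, 0, 0]])

```text
time_s: 5.8
tcp_pos: [0.6169, 0.1819, 0.0434]
eef_rot: [[-0.995, -0.096, 0.0], [-0.096, 0.995, 0.0], [-0.0, 0.0, -1.0]]
wrist_force: [0.8, 0.3, 0.1]
finger_gap: 0.0006
grasp_force: 0.0
```

apply_moves(targets=[[-3, -0.3, 0, 0, 0, 0, 0], [-3, -0.3, 0, 0, 0, 0, 0], [-3, -0.3, 0, 0, 0, 0, 0], [-3, -0.3, 0, 0, 0, 0, 0], [0, 0, 0, 0, 0, 0, 0]])

```text
time_s: 6.22
tcp_pos: [0.6049, 0.1806, 0.0429]
eef_rot: [[-0.995, -0.096, -0.0], [-0.096, 0.995, -0.0], [0.0, -0.0, -1.0]]
wrist_force: [0.7, -0.3, 0.5]
finger_gap: 0.0005
grasp_force: 0.2
```

apply_moves(targets=[[-3, -0.3, 0, 0, 0, 0, 0], [-3, -0.3, 0, 0, 0, 0, 0], [-3, -0.3, 0, 0, 0, 0, 0], [-3, -0.3, 0, 0, 0, 0, 0]])

```text
time_s: 6.55
tcp_pos: [0.5932, 0.1794, 0.0428]
eef_rot: [[-0.995, -0.096, 0.0], [-0.096, 0.995, -0.0], [-0.0, -0.0, -1.0]]
wrist_force: [2.3, -0.5, 0.6]
finger_gap: 0.0004
grasp_force: 1.1
```

apply_moves(targets=[[-2, -0.2, 0, 0, 0, 0, 0], [-2, -0.2, 0, 0, 0, 0, 0], [-2, -0.2, 0, 0, 0, 0, 0], [-2, -0.2, 0, 0, 0, 0, 0], [-2, -0.2, 0, 0, 0, 0, 0]])

```text
time_s: 6.97
tcp_pos: [0.5832, 0.1783, 0.0428]
eef_rot: [[-0.995, -0.096, 0.0], [-0.096, 0.995, -0.0], [-0.0, -0.0, -1.0]]
wrist_force: [2.4, -0.9, 1.3]
finger_gap: 0.0005
grasp_force: 1.1
```

apply_moves(targets=[[-2, -0.2, 0, 0, 0, 0, 0], [-2, -0.2, 0, 0, 0, 0, 0], [-2, -0.2, 0, 0, 0, 0, 0], [-2, -0.2, 0, 0, 0, 0, 0], [-2, -0.2, 0, 0, 0, 0, 0]])

```text
time_s: 7.38
tcp_pos: [0.5731, 0.1774, 0.0427]
eef_rot: [[-0.995, -0.096, -0.0], [-0.096, 0.995, -0.0], [0.0, -0.0, -1.0]]
wrist_force: [3.0, -1.0, 1.2]
finger_gap: 0.0004
grasp_force: 1.1
```

apply_moves(targets=[[-2, -0.2, 0, 0, 0, 0, 0], [-2, -0.2, 0, 0, 0, 0, 0], [-2, -0.2, 0, 0, 0, 0, 0], [-2, -0.2, 0, 0, 0, 0, 0]])

```text
time_s: 7.72
tcp_pos: [0.5651, 0.1766, 0.0427]
eef_rot: [[-0.995, -0.096, -0.0], [-0.096, 0.995, -0.0], [0.0, -0.0, -1.0]]
wrist_force: [1.5, -1.1, 1.1]
finger_gap: 0.0006
grasp_force: 1.1
```

apply_moves(targets=[[-2, -0.2, 0, 0, 0, 0, 0], [-2, -0.2, 0, 0, 0, 0, 0], [-2, -0.2, 0, 0, 0, 0, 0], [-2, -0.2, 0, 0, 0, 0, 0], [-2, -0.2, 0, 0, 0, 0, 0]])

```text
time_s: 8.13
tcp_pos: [0.5559, 0.1756, 0.0429]
eef_rot: [[-0.995, -0.096, 0.002], [-0.096, 0.995, 0.0], [-0.002, -0.0, -1.0]]
wrist_force: [7.5, -1.6, -2.0]
finger_gap: 0.0001
grasp_force: 3.3
```

apply_moves(targets=[[-1, -0.1, 0, 0, 0, 0, 0], [-1, -0.1, 0, 0, 0, 0, 0], [-1, -0.1, 0, 0, 0, 0, 0], [-1, -0.1, 0, 0, 0, 0, 0], [-1, -0.1, 0, 0, 0, 0, 0], [-1, -0.1, 0, 0, 0, 0, 0], [0, 0, 0, 0, 0, 0, 0]])

```text
time_s: 8.72
tcp_pos: [0.5508, 0.175, 0.0429]
eef_rot: [[-0.995, -0.096, 0.004], [-0.096, 0.995, 0.0], [-0.004, -0.0, -1.0]]
wrist_force: [9.4, -0.2, -2.8]
finger_gap: 0.0003
grasp_force: 4.7
```

apply_moves(targets=[[0, 0, 0, 0, 0, 0, 0]])

```text
time_s: 8.8
tcp_pos: [0.5509, 0.1751, 0.0429]
eef_rot: [[-0.995, -0.096, 0.004], [-0.096, 0.995, 0.0], [-0.004, 0.0, -1.0]]
wrist_force: [9.9, -1.1, -3.5]
finger_gap: 0.0004
grasp_force: 4.6
```

apply_moves(targets=[[-1, -0.1, 0, 0, 0, 0, 0], [-1, -0.1, 0, 0, 0, 0, 0], [-1, -0.1, 0, 0, 0, 0, 0], [-1, -0.1, 0, 0, 0, 0, 0], [-1, -0.1, 0, 0, 0, 0, 0], [-1, -0.1, 0, 0, 0, 0, 0], [0, 0, 0, 0, 0, 0, 0]])

```text
time_s: 9.38
tcp_pos: [0.5456, 0.1745, 0.043]
eef_rot: [[-0.995, -0.096, 0.006], [-0.096, 0.995, 0.001], [-0.006, 0.0, -1.0]]
wrist_force: [12.4, -0.6, -6.0]
finger_gap: 0.0003
grasp_force: 6.2
```

Run:
```python
from station import robot
import numpy as np,cv2
F=[]
for i in range(4):
    w=robot.camera("side" if i else "wrist")
    if i==0: cv2.imwrite("pics/w2.png",cv2.resize(w["img"][150:400,200:440,::-1],None,fx=2.5,fy=2.5))
    s=robot.get_state(); F.append(s["wrist_force"]); print(s["tcp_pos"],s["wrist_force"].round(2),s["grasp_force"])
print(np.mean(F,0),np.linalg.norm(np.mean(F,0)))
```

```text
[0.54559766 0.17448461 0.04300929] [12.95  0.29 -6.05] 6.204752996563911
[0.54563164 0.17446926 0.04299409] [12.44 -0.77 -5.1 ] 6.196929104626179
[0.54562888 0.17449325 0.04298962] [13.29 -1.95 -4.75] 6.192187070846558
[0.54565256 0.17445336 0.04301247] [12.01 -0.06 -6.3 ] 6.190938837826252
[12.67213578 -0.62317094 -5.55244105] 13.849222678033321
```

apply_moves(targets=[[-1, -0.1, 0, 0, 0, 0, 0], [-1, -0.1, 0, 0, 0, 0, 0], [-0.5, 0, 0, 0, 0, 0, 0], [0, 0, 0, 0, 0, 0, 0]])

```text
time_s: 9.92
tcp_pos: [0.5434, 0.1742, 0.043]
eef_rot: [[-0.995, -0.096, 0.006], [-0.096, 0.995, 0.001], [-0.007, -0.0, -1.0]]
wrist_force: [12.9, -1.1, -6.3]
finger_gap: 0.0002
grasp_force: 6.9
```

apply_moves(targets=[[0, 0, 0, 0, 0, 0, 0], [0, 0, 0, 0, 0, 0, 0], [0, 0, 0, 0, 0, 0, 0]])

```text
time_s: 10.17
tcp_pos: [0.5435, 0.1743, 0.043]
eef_rot: [[-0.995, -0.096, 0.007], [-0.096, 0.995, 0.001], [-0.007, -0.0, -1.0]]
wrist_force: [14.0, -0.9, -6.7]
finger_gap: 0.0001
grasp_force: 6.8
```

Run:
```python
from station import robot
import numpy as np,cv2
F=[]
for i in range(8):
    w=robot.camera("top" if i else "wrist")
    if i==0: cv2.imwrite("pics/w3.png",cv2.resize(w["img"][150:400,200:440,::-1],None,fx=2.4,fy=2.4))
    s=robot.get_state(); F.append(s["wrist_force"])
print(s["time_s"],s["tcp_pos"],s["grasp_force"],np.mean(F,0),np.linalg.norm(np.mean(F,0)))
```

```text
10.5667 [0.54350432 0.17424654 0.04301554] 6.833764985203743 [14.24579137 -0.8163366  -5.74656268] 15.382846281044868
```

View pics/w3.png

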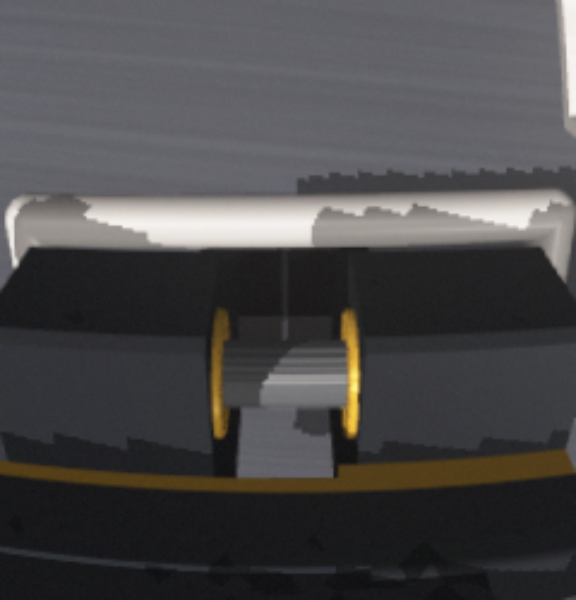

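The picture shows the fingers hooked on the front bar, with the bar spanning crop row 220 and the fingertips behind it. The pull is about 14.2 N along the axis, 15.4 N in total. I'll hold it there.

apply_moves(targets=[[0, 0, 0, 0, 0, 0, 0], [0, 0, 0, 0, 0, 0, 0], [0, 0, 0, 0, 0, 0, 0], [0, 0, 0, 0, 0, 0, 0], [0, 0, 0, 0, 0, 0, 0], [0, 0, 0, 0, 0, 0, 0], [0, 0, 0, 0, 0, 0, 0], [0, 0, 0, 0, 0, 0, 0]])

```text
time_s: 11.23
tcp_pos: [0.5435, 0.1742, 0.043]
eef_rot: [[-0.995, -0.096, 0.007], [-0.096, 0.995, 0.001], [-0.007, 0.0, -1.0]]
wrist_force: [13.3, -0.5, -5.4]
finger_gap: 0.0003
grasp_force: 6.8
```

apply_moves(targets=[[0, 0, 0, 0, 0, 0, 0], [0, 0, 0, 0, 0, 0, 0], [0, 0, 0, 0, 0, 0, 0], [0, 0, 0, 0, 0, 0, 0], [0, 0, 0, 0, 0, 0, 0], [0, 0, 0, 0, 0, 0, 0], [0, 0, 0, 0, 0, 0, 0], [0, 0, 0, 0, 0, 0, 0]])

```text
time_s: 11.9
tcp_pos: [0.5435, 0.1743, 0.043]
eef_rot: [[-0.995, -0.096, 0.007], [-0.096, 0.995, 0.001], [-0.007, -0.0, -1.0]]
wrist_force: [13.1, -0.0, -6.0]
finger_gap: 0.0006
grasp_force: 6.8
```

apply_moves(targets=[[1.5, 0.15, 0, 0, 0, 0, 0], [1.5, 0.15, 0, 0, 0, 0, 0], [1.5, 0.15, 0, 0, 0, 0, 0], [1.5, 0.15, 0, 0, 0, 0, 0], [1.5, 0.15, 0, 0, 0, 0, 0], [1.5, 0.15, 0, 0, 0, 0, 0], [1.5, 0.15, 0, 0, 0, 0, 0], [1.5, 0.15, 0, 0, 0, 0, 0]])

```text
time_s: 12.57
tcp_pos: [0.5541, 0.1754, 0.0429]
eef_rot: [[-0.995, -0.096, 0.003], [-0.096, 0.995, 0.0], [-0.003, -0.0, -1.0]]
wrist_force: [7.6, -0.5, -1.8]
finger_gap: 0.0005
grasp_force: 3.6
```

apply_moves(targets=[[1.5, 0.15, 0, 0, 0, 0, 0], [1.5, 0.15, 0, 0, 0, 0, 0], [1.5, 0.15, 0, 0, 0, 0, 0], [1.5, 0.15, 0, 0, 0, 0, 0], [1.5, 0.15, 0, 0, 0, 0, 0], [1.5, 0.15, 0, 0, 0, 0, 0], [1.5, 0.15, 0, 0, 0, 0, 0], [1.5, 0.15, 0, 0, 0, 0, 0]])

```text
time_s: 13.23
tcp_pos: [0.564, 0.1769, 0.0424]
eef_rot: [[-0.995, -0.096, -0.002], [-0.096, 0.995, 0.0], [0.002, 0.0, -1.0]]
wrist_force: [-0.0, 0.1, 1.0]
finger_gap: 0.0003
grasp_force: 0.0
```

apply_moves(targets=[[5, 0.5, 0, 0, 0, 0, 0], [6, 0.6, 0, 0, 0, 0, 0], [6, 0.6, 0, 0, 0, 0, 0], [0, 0, 0, 0, 0, 0, 0], [0, 0, 0, 0, 0, 0, 0]])

```text
time_s: 13.65
tcp_pos: [0.582, 0.1784, 0.0425]
eef_rot: [[-0.995, -0.096, -0.0], [-0.096, 0.995, -0.0], [0.0, 0.0, -1.0]]
wrist_force: [-0.1, -0.5, -0.2]
finger_gap: 0.0007
grasp_force: 0.0
```

apply_moves(targets=[[0, 0, 10, 0, 0, 0, 0], [0, 0, 20, 0, 0, 0, 0], [0, 0, 30, 0, 0, 0, 0], [0, 0, 30, 0, 0, 0, 0], [0, 0, 30, 0, 0, 0, 0], [0, 0, 30, 0, 0, 0, 0], [0, 0, 20, 0, 0, 0, 0], [0, 0, 0, 0, 0, 0, 0]])

```text
time_s: 14.32
tcp_pos: [0.5829, 0.1786, 0.2183]
eef_rot: [[-0.995, -0.096, 0.009], [-0.096, 0.995, 0.001], [-0.009, 0.0, -1.0]]
wrist_force: [0.8, 1.4, 0.1]
finger_gap: 0.0004
grasp_force: 0.0
```

Run:
```python
from station import robot
import cv2,numpy as np
w=robot.camera("wrist"); cv2.imwrite("pics/w4.png",w["img"][...,::-1])
s=robot.get_state(); print(s["time_s"],s["tcp_pos"],s["wrist_force"].round(2))
```

```text
14.3667 [0.58217373 0.17845944 0.21539097] [-0.2   0.2  -1.23]
```

View pics/w4.png

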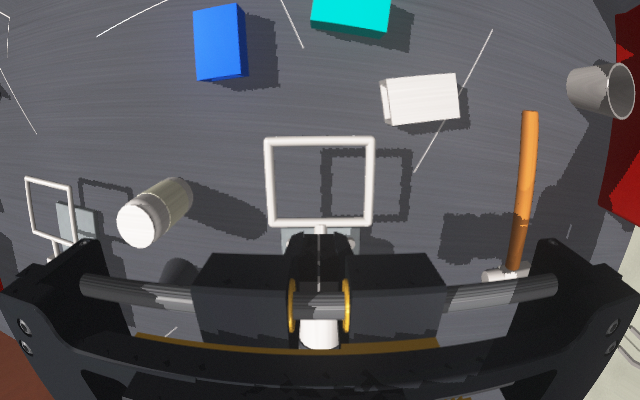

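The picture shows the stirrup relaxed and free, with its loop at columns 270–370, and the fingers clear above it. The tube is flat at (422,98), about 110 mm to the side, and nothing else has moved.

```bash
python3 -c "
from station import robot
print(robot.finish_job())"
```

```text
the job is handed in; nothing more can be done
None
```

The job is handed in, but no verdict came back: the tube was pushed about 110 mm clear and lies flat, the stirrup was held near 15 N for about 2 s (never read above about 16 N) and eased back until relaxed, and nothing else was seen to move.

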